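# Load and run the bench shaker

### The job

The bench shaker was left in reverse: first set its toggle to the centre, off, then slide the pan by its handle, without lifting it, from the shaking pad to the ring outline for loading, and put every steel connector that stands on the desk into it. With the switch still off, slide the loaded pan back onto the centre of the shaking pad and turn the collar until its tongue points at its mark, straight over the pan. Then switch to forward for at least five seconds, and set the toggle back to off; leave the other things on the desk alone.

Things in the scene. Friction and masses are not known exactly. Their poses are not given: they have to be found in the camera images.
- shaker: bench shaker, fixed to the desk: a flat deck 200 mm (its x) by 310 mm (its y), top 25 mm above the desk. Origin: centre of its underside; x points away from the robot, y to the left, z up; its yaw varies by up to 0.2 rad
- shake_mark (a point): centre of the shaking pad, a black rubber disc 124 mm across set flush in the right half of the deck, beside the collar; point on the deck's top, axes as the shaker's. The pan stands here at the start
- load_mark (a point): centre of the loading place, a thin dark ring outline 124 mm across in the left half of the deck, 160 mm from the shaking pad along the shaker's y; point on the deck's top, axes as the shaker's
- pan: round open steel pan, 0.35 kg, loose on the deck: 118 mm across at the rim, 110 mm across inside at the rim and 104 mm at the floor, 36 mm high, floor 4 mm thick, with a black bar handle. Origin: centre of its underside; the handle points along the pan's -x, roughly towards the robot
- pan_grip (a point): middle of the handle's grip, 88 mm from the pan's centre, 27 mm above the pan's underside. The handle is a level bar 14 mm wide (pan's y), 14 mm high, from 55 to 117 mm from the centre, top 34 mm above the pan's underside (59 mm above the desk); axes as the pan's. Its outer half stands out past the deck's near edge
- collar (a joint): angle of the captive lock collar, a knurled steel ring 48 mm across on a post 100 mm beyond the shaking pad's centre along the shaker's x; vertical axis, grows counterclockwise from above, 0 to 1.6 rad. Starts unlocked (0 to 0.3, tongue pointing left). Locked is 1.25: the tongue points along the shaker's -x over the pan's rim; it can turn past. Friction of 0.08 N m holds it where it is left
- collar_grip (a point): point on the collar's axis, 94 mm above the desk, in its wing: an upright bar 44 mm long, 12 mm thick, from the collar's top (73 mm above the desk) to 102 mm. The wing lies along the tongue (14 mm wide, 67 to 73 mm high, reaching 58 mm from the axis). Tongue direction = shaker yaw + pi + joint collar - 1.25. The point turns with the collar; yaw = shaker yaw + joint collar
- toggle (a joint): angle of the forward-off-reverse lever from upright. 0 is off (narrow: about 0.1 rad either side). Positive leans to the box's +y (left, side of the one long white ridge): forward, from 0.33 up to its stop at 0.45. Negative leans right (side of two white dots): reverse, to -0.45. No spring; friction of 0.08 N m (about 2 N at the tip) holds it wherever it is left
- toggle_pivot (a point): the lever's pivot, at the centre of the switch box's top, 40 mm above the desk; axes as the box's. The lever is a steel rod 10 mm thick with a 14 mm ball end whose top is 55 mm from the pivot; it swings in the box's y-z plane
- switch_box: grey switch box, fixed to the desk at the left, 80 mm (its x) by 100 mm (its y) by 40 mm high. Origin: centre of its underside; at yaw 0 x points away from the robot and y to the left
- part0: turned steel connector, a waisted cylinder 22 mm across and 26 mm tall, 35 g, loose, standing on the desk to the left of the shaker (two to four of them are there; None if absent). Origin: centre of its underside, z along its axis
- part1: turned steel connector, a waisted cylinder 22 mm across and 26 mm tall, 35 g, loose, standing on the desk to the left of the shaker (two to four of them are there; None if absent). Origin: centre of its underside, z along its axis
- part2: turned steel connector, a waisted cylinder 22 mm across and 26 mm tall, 35 g, loose, standing on the desk to the left of the shaker (two to four of them are there; None if absent). Origin: centre of its underside, z along its axis
- part3: turned steel connector, a waisted cylinder 22 mm across and 26 mm tall, 35 g, loose, standing on the desk to the left of the shaker (two to four of them are there; None if absent). Origin: centre of its underside, z along its axis
- tin_small: bystander: small round tin, 44 mm across, 19 mm high, at the desk's near right corner; origin centre of underside
- card_reader: bystander: flat black handheld unit, 80x46x11 mm, at the desk's near edge; origin centre of underside
- board_green: bystander: green circuit board, 50x70x15 mm, behind the shaker; origin centre of underside
There are look-alikes about, which are no part of the job. Of the things that look like the pan, the larger one is meant.

How it is judged (in metres and radians):
On the way, in this order (a step that is already met when the one before it is completed fails the run):
1. the toggle is set to off (within 0.12 rad of upright) (value of joint toggle between -0.12 and 0.12 rad), for 0.4 s.
2. with the switch off, the pan stands on the loading place, within 12 mm (all of step 1 and horizontal distance between pan and load_mark below 0.012 m and z of pan in the frame of shaker between 0.021 and 0.029 m), for 0.2 s.
3. all connectors lie in the pan on the loading place, let go (all of step 2 and horizontal distance between each of part0, part1, part2, part3 and pan below 0.055 m and z of part0 in the frame of pan between -0.002 and 0.034 m and z of part1 in the frame of pan between -0.002 and 0.034 m and z of part2 in the frame of pan between -0.002 and 0.034 m and z of part3 in the frame of pan between -0.002 and 0.034 m and contact force between the fingers and part0 below 0.3 N and contact force between the fingers and part1 below 0.3 N and contact force between the fingers and part2 below 0.3 N and contact force between the fingers and part3 below 0.3 N), for 0.2 s.
4. the loaded pan stands on the shaking pad, within 12 mm, switch off (all of step 1 and horizontal distance between pan and shake_mark below 0.012 m and z of pan in the frame of shaker between 0.021 and 0.029 m and horizontal distance between each of part0, part1, part2, part3 and pan below 0.055 m and z of part0 in the frame of pan between -0.002 and 0.034 m and z of part1 in the frame of pan between -0.002 and 0.034 m and z of part2 in the frame of pan between -0.002 and 0.034 m and z of part3 in the frame of pan between -0.002 and 0.034 m), for 0.2 s.
5. the collar is turned to its locked mark, within 0.12 rad, switch off (all of step 1 and horizontal distance between pan and shake_mark below 0.012 m and z of pan in the frame of shaker between 0.021 and 0.029 m and value of joint collar between 1.13 and 1.37 rad), for 0.2 s.
6. the toggle is in forward (over 0.33 rad) for five seconds, the pan locked (value of joint toggle above 0.33 rad and horizontal distance between pan and shake_mark below 0.012 m and z of pan in the frame of shaker between 0.021 and 0.029 m and value of joint collar between 1.13 and 1.37 rad), for 4.9 s.
At the end, for the whole second after the job is handed in: The toggle is off (within 0.12 rad of upright), the collar within 0.12 rad of its locked mark, the pan on the deck within 12 mm of the shaking pad's centre, and all connectors at rest inside it (all of step 5 and horizontal distance between each of part0, part1, part2, part3 and pan below 0.055 m and z of part0 in the frame of pan between -0.002 and 0.034 m and z of part1 in the frame of pan between -0.002 and 0.034 m and z of part2 in the frame of pan between -0.002 and 0.034 m and z of part3 in the frame of pan between -0.002 and 0.034 m and linear speed of pan below 0.02 m/s and linear speed of each of part0, part1, part2, part3 below 0.03 m/s); the robot touches nothing.
It fails at once if the pan is lifted off the deck (over 12 mm) or tipped (over 0.25 rad) (z of pan in the frame of shaker above 0.037 m or angle between pan's own z axis and vertical above 0.25 rad).
It fails at once if a bystander is moved more than 30 mm (distance of any of tin_small, card_reader, board_green from where it was at the start of the episode above 0.03 m).
Of part0, part1, part2, part3 only 2 to 4 are there at a start; the rules pass over those that are not, and their reading is None.
At some moment in a run one of part0, part1, part2, part3 may be knocked a few centimetres aside while the robot is not near it.
Once in a run the grip may slacken for a moment while it holds something.
It also fails if it takes over 210 s, if anything falls off the work surface, if the arm or the gripper's body presses on something with over 40 N, if the wrist force passes 120 N, or if a joint passes its speed limit or range.

### The arm

A 6-joint arm with a two-finger parallel gripper is mounted at the origin on a cart in front of the work surface, level with it; the furniture and walls round the work are solid. World frame = base frame: x ahead of the robot, y to its left, z up, the work surface at z = 0. Lengths are in m, angles in degrees, forces in N, time in s.
With the tool pointing down it reaches from about 0.3 to 0.875 m from the base axis. Payload 4.2 kg.
Tool frame: the origin (TCP) lies between the finger pads; the fingertips stand 25 mm ahead of it and the grasp point (between the pads) lies 6 mm ahead of it; z points along the fingers, y is the line along which they close (so a half turn about z gives the same grasp; the last joint's range is limited). The gripper opens to 85 mm and grips with 20 to 120 N. Pads are 22 mm wide; open, the fingers measure 114 mm over their backs; the gripper's body (76 mm by 85 mm) begins 54 mm behind the grasp point. The pads swing forward as they close: fully open they stand 13 mm farther back than shut.
Start: joints at [-73.339, 18.312, 89.639, -0, 72.044, -1.146], TCP at [0.176, -0.547, 0.256] pointing down, gripper open.
Joint ranges: [-177.97, 177.97], [-48.28, 115.42], [12.27, 149.76], [-77.06, 257.06], [2.81, 150.46], [-146.56, 146.56]. Speed limits (degrees/s): [147.25, 147.25, 180, 180, 180, 180].

### API

Orientations are given as [roll, pitch, yaw] about the fixed x, y, z axes, in that order (R = Rz(yaw) Ry(pitch) Rx(roll)).
In Python, from bench import bot gives the robot as it stands.
- The arm moves only by the tool play_rows, never from a script. Its argument "targets" is a list of rows, each a list of 2 entries, a list of its own where there are three numbers: the shift along the tool's x, y, z in cm, then the turn, a rotation vector about the tool's x, y, z in degrees. In form: [[[dx, dy, dz], [wx, wy, wz]], ...]. A call has 1 to 5 rows; each row is the pose to reach, as a shift and turn from the pose commanded when the call began, along the tool's axes at that moment; what a row does not reach only later rows make up. A row lasts 1/8 s, in which the tool goes at most 62.5 mm and 10.7 degrees, less where a joint would pass 70% of its speed; a pose out of reach is approached as far as the arm can. A call with a gripper value outside its range is refused whole. "claw" is the finger opening in cm, from 0 to 8.54, set as the call begins (left out, the last holds). The fingers move at their own pace and stop on an object; "newtons" is the grip in N (left out, the last holds). Time passes only in rows, so rows that repeat a pose let the fingers close. It gives the time, the measured TCP pose, the force, the opening and the grip force at its end, in the units of the state.
- bot.observe(): the state, without advancing time (a new reading comes with each control period).
- bot.get_image(name): name is "scene" or "side" or "wrist"; returns a dict with "frame" (420x560x3 uint8, red, green, blue), "z_map" (420x560 float32, m along the optical axis (not along the pixel's ray), 0 where there is no reading), "fx", "fy", "cx", "cy" (pixels), "rvec" (rotation vector, rad) and "tvec" (3), from world to camera coordinates, as OpenCV has them. Camera axes: x right, y down, z forward; pixel columns grow to the right and rows downward; lengths in m; the calibration is good to about 2 mm. A picture is of the moment at which its call begins.
- bot.sign_off(): hands the job in; it is judged then, once.
Trained networks look in a picture, given as the dict that the camera call returned (one of the last four; its "shot" number tells which), for a name from the list of things; names that differ only in an ending like _2 or _b are one class to them, and where a whole thing is asked for, a point or a joint stands for the part that bears it (a point fixed in the world has none). Each returns a list of dicts, best first, with "confidence" (0 to 1); they miss things now and then, are a little off and sometimes report something else, mostly with a low value. They report only what shows in the picture. A call takes as long as a camera call. They do not tell look-alikes from the thing itself.
- bot.look_for(label, picture): "centre" ([column, row] in pixels, amid what is visible of it).
- bot.silhouettes(label, picture): "pixels" (420x560 bool, what is visible of it) and "centre" ([column, row] in pixels, amid what is visible of it).
The state is a dict: "t": time; "joint_pos": joint angles; "qd": joint speeds; "effort": joint torques, N m; "tcp_pos": TCP position; "tool_rot": TCP orientation; "force": force on the tool from outside, world axes, zero at the start; "moment": the same for the moment, N m; "grip_width": finger opening in m; "grasp_force": force on a finger pad.
Only numpy, scipy, OpenCV 4.12 (cv2) and the standard library are available. Lean on these libraries where they do the work, as an engineer would, in place of code of your own. Each camera call takes 0.05 s, during which the arm holds its last target. There are 200 camera calls.

## Working session

There is one attempt and no reset: what is moved stays moved. The work goes in short steps, Python scripts to look and compute and a tool call to move; the robot and the scene stay as the last step left them, time stands still between calls to the robot, and variables do not carry over. Pictures are saved under pics/ and viewed, at most 14 in all, crops included, and the job is handed in when it is done.

Besides the shell and the picture viewer there is one more tool, called as a command line: name --argument value ..., lists and objects as JSON in quotes. play_rows: Moves the arm, as the interface text tells. Its arguments: {"type":"object","properties":{"targets":{"type":"array"},"claw":{"type":"number"},"newtons":{"type":"number"}},"required":["targets"]}

```bash
mkdir -p pics; cat > h.py <<'E'
import numpy as np, cv2
from bench import bot
from scipy.spatial.transform import Rotation as R
def cam(p):
    Rm=cv2.Rodrigues(np.array(p["rvec"],float))[0]; return Rm,np.array(p["tvec"],float).ravel()
def cloud(p):
    Z=p["z_map"]; v,u=np.mgrid[0:420,0:560]; Rm,t=cam(p)
    P=np.stack([(u-p["cx"])/p["fx"]*Z,(v-p["cy"])/p["fy"]*Z,Z],-1)
    W=(P-t)@Rm; W[Z<=0]=np.nan; return W
def onplane(p,uv,z):
    Rm,t=cam(p); d=np.array([(uv[0]-p["cx"])/p["fx"],(uv[1]-p["cy"])/p["fy"],1])@Rm; o=-t@Rm
    return o+d*(z-o[2])/d[2]
def proj(p,X):
    return cv2.projectPoints(np.array([X],float),np.array(p["rvec"],float),np.array(p["tvec"],float),np.array([[p["fx"],0,p["cx"]],[0,p["fy"],p["cy"]],[0,0,1.]]),None)[0].ravel()
def save(p,n,box=None,s=1):
    f=p["frame"][:,:,::-1]
    if box: f=f[box[1]:box[3],box[0]:box[2]]
    cv2.imwrite("pics/"+n+".png",cv2.resize(f,None,fx=s,fy=s,interpolation=cv2.INTER_CUBIC))
E
cat > m.py <<'E'
from h import *
np.set_printoptions(precision=4,suppress=True)
s=bot.observe(); print(s["t"],s["tcp_pos"],s["tool_rot"])
for c in ["scene","side"]:
    p=bot.get_image(c); save(p,c+"0"); W=cloud(p)
    Rm,t=cam(p); print(c,"cam at",-t@Rm)
    for l in ["shaker","pan","collar","toggle","switch_box","part0","tin_small","card_reader","board_green"]:
        for d in bot.silhouettes(l,p)[:6]:
            if d["confidence"]<.2: continue
            w=W[d["pixels"]]; w=w[~np.isnan(w[:,0])]
            if len(w): print(l,round(d["confidence"],2),np.round(d["centre"]),len(w),"med",np.median(w,0),"lo",np.percentile(w,2,0),"hi",np.percentile(w,98,0))
E
python3 m.py
```

```text
0.0 [ 0.1757 -0.547   0.2555] [-179.8953   -0.002    17.8072]
scene cam at [-0.0544  0.3266  0.88  ]
shaker 0.61 [303. 216.] 4653 med [ 0.5836 -0.1127  0.0259] lo [ 0.4836 -0.2959  0.0221] hi [ 0.6766 -0.0048  0.0756]
pan 0.68 [348. 205.] 1393 med [ 0.5558 -0.2509  0.0377] lo [ 0.4531 -0.2955  0.0268] hi [ 0.6097 -0.1849  0.0626]
pan 0.62 [204. 260.] 895 med [0.5833 0.1675 0.0065] lo [0.5393 0.1101 0.0002] hi [0.6181 0.2091 0.0272]
collar 0.67 [246. 190.] 234 med [ 0.7685 -0.0249  0.0033] lo [ 0.7448 -0.0598 -0.0009] hi [0.7903 0.0044 0.0129]
collar 0.51 [322. 180.] 273 med [ 0.642  -0.2217  0.0741] lo [ 0.6237 -0.249   0.0534] hi [ 0.6691 -0.187   0.1037]
collar 0.39 [327. 287.] 595 med [ 0.3717 -0.0633  0.0114] lo [ 0.3346 -0.0928 -0.0009] hi [ 0.414  -0.0419  0.0149]
toggle 0.66 [148. 290.] 50 med [0.5205 0.3281 0.0662] lo [0.5186 0.3184 0.048 ] hi [0.525  0.3369 0.092 ]
toggle 0.26 [410. 236.] 180 med [ 0.3882 -0.3478  0.0189] lo [ 0.1518 -0.3783 -0.0001] hi [ 0.4059 -0.0011  0.4665]
switch_box 0.84 [150. 300.] 1588 med [0.5107 0.3364 0.0404] lo [0.48   0.2879 0.0114] hi [0.5576 
[... 1643 characters left out ...]
0258]
part0 0.53 [245. 223.] 67 med [0.4511 0.1118 0.0102] lo [ 0.439   0.1048 -0.0022] hi [0.4608 0.1665 0.0269]
tin_small 0.81 [209. 314.] 295 med [ 0.3869 -0.3688  0.018 ] lo [ 0.3661 -0.3808  0.0013] hi [ 0.4063 -0.3398  0.0212]
tin_small 0.74 [278. 269.] 1501 med [ 0.5484 -0.2336  0.044 ] lo [ 0.4546 -0.2989  0.0274] hi [ 0.6067 -0.1861  0.0613]
tin_small 0.4 [268. 192.] 439 med [0.5242 0.2961 0.0379] lo [0.484  0.2809 0.0042] hi [0.5643 0.3761 0.0787]
card_reader 0.79 [217. 254.] 289 med [ 0.3715 -0.0737  0.0107] lo [ 0.3352 -0.0902  0.0022] hi [ 0.4107 -0.0442  0.0133]
board_green 0.57 [355. 242.] 218 med [ 0.7667 -0.0356  0.0023] lo [ 0.7428 -0.0671 -0.0012] hi [0.7904 0.0142 0.0112]
```

View pics/scene0.png

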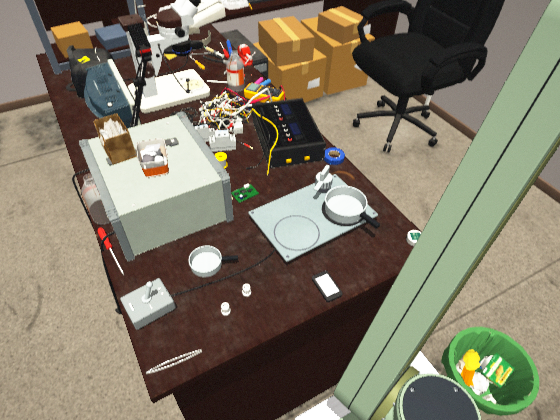

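View pics/side0.png

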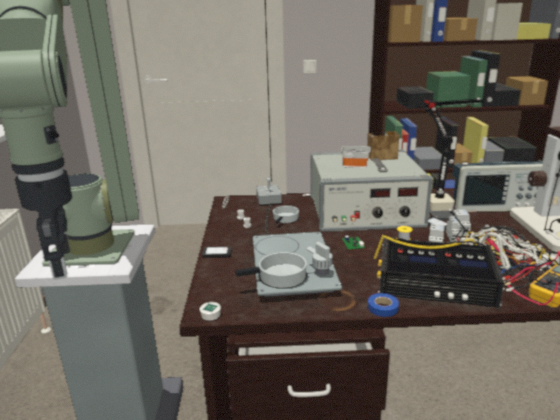

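The first picture shows the larger pan on the deck at (346,205), a smaller look-alike on the desk at (205,262), connectors at (225,309) and (246,290), and the switch box at (148,300). The pan on the deck is the one meant, being the larger and standing on the pad. I'll fit the poses and confirm this in one crop.

```bash
cat > f.py <<'E'
from h import *
np.set_printoptions(precision=4,suppress=True)
from scipy.optimize import least_squares
A=[];Wd=[]
for c in ["scene","side"]:
    p=bot.get_image(c)
    if c=="scene": save(p,"crop1",(110,150,390,340),2.8)
    W=cloud(p).reshape(-1,3); W=W[~np.isnan(W[:,0])]; A.append(W)
    def box(x0,x1,y0,y1,z0,z1): return W[(W[:,0]>x0)&(W[:,0]<x1)&(W[:,1]>y0)&(W[:,1]<y1)&(W[:,2]>z0)&(W[:,2]<z1)]
    d=box(.45,.72,-.36,.03,.02,.03); r=cv2.minAreaRect((d[:,:2]*1000).astype(np.float32)); print(c,"deck",r,"z",np.median(d[:,2]))
    print(cv2.boxPoints(r))
    b=box(.4,.62,.25,.42,.036,.044); r=cv2.minAreaRect((b[:,:2]*1000).astype(np.float32)); print("box",r, len(b))
    l=box(.4,.62,.25,.42,.055,.11); print("lever",np.c_[l[np.argsort(l[:,2])]][::6])
    rim=box(.49,.62,-.33,-.15,.055,.064); 
    f=least_squares(lambda q:np.hypot(rim[:,0]-q[0],rim[:,1]-q[1])-.057,[.55,-.25],loss="soft_l1",f_scale=.002); print("pan",f.x,len(rim),np.std(f.fun))
    h=box(.4,.49,-.33,-.15,.054,.064); print("handle",np.median(h,0),h.min(0),h.max(0))
    q=box(.3,.55,.03,.28,.012,.035); q=q[np.hypot(q[:,0]-.58,q[:,1]-.165)>.09]
    lab,cent=None,None
    im=np.zeros((300,300),np.uint8); ij=((q[:,:2]-[.3,.0])*1000).astype(int).clip(0,299); im[ij[:,0],ij[:,1]]=1
    n,L,st,ce=cv2.connectedComponentsWithStats(cv2.dilate(im,np.ones((9,9))))
    for k in range(1,n): print("blob",ce[k][::-1]/1000+[.3,0],st[k][2:],np.max(q[L[ij[:,0],ij[:,1]]==k],0),(L[ij[:,0],ij[:,1]]==k).sum())
    w=box(.6,.72,-.3,-.15,.08,.11); r=cv2.minAreaRect((w[:,:2]*1000).astype(np.float32)); print("wing",r,w.mean(0))
    t=box(.56,.72,-.3,-.1,.064,.078); print("collar top",t.mean(0),t.min(0),t.max(0))
E
python3 f.py
```

```text
scene deck ((583.2471923828125, -155.15463256835938), (203.38528442382812, 311.7347717285156), 2.864278793334961) z 0.02592750150803928
[[ 473.8928   -4.5636]
 [ 489.4703 -315.9089]
 [ 692.6016 -305.7457]
 [ 677.024     5.5996]]
box ((523.0944213867188, 336.3862609863281), (82.67749786376953, 100.20659637451172), 6.092077255249023) 1210
lever [[0.5206 0.3301 0.0551]
 [0.5255 0.3325 0.0585]
 [0.5197 0.3285 0.0638]
 [0.5236 0.3308 0.0684]
 [0.5204 0.3241 0.072 ]
 [0.5262 0.3285 0.0754]
 [0.5218 0.3198 0.0793]
 [0.5213 0.3164 0.0856]
 [0.5221 0.3203 0.0874]
 [0.5216 0.3156 0.0888]
 [0.5246 0.3234 0.0903]
 [0.525  0.3207 0.0918]
 [0.5261 0.3199 0.0938]]
pan [ 0.555  -0.2408] 259 0.0024124616916556736
handle [ 0.4659 -0.2589  0.0591] [ 0.4413 -0.2722  0.054 ] [ 0.4895 -0.2477  0.0635]
blob [0.4301 0.1822] [ 28  31 687] [0.4425 0.1921 0.029 ] 67
blob [0.4517 0.1162] [ 28  28 625] [0.4618 0.1261 0.0294] 59
wing ((653.595947265625, -231.37997436523438), (12.453286170959473, 47.811893463134766), 32.26158142089844) [ 0.6493 -0.2277  0.0959]
collar top [ 0.6404 -0.2205  0.0723] [ 0.5638 -0.2791
[... 394 characters left out ...]
02 0.0554]
 [0.5242 0.3222 0.0658]
 [0.5209 0.3209 0.0739]
 [0.5248 0.3125 0.0842]
 [0.5285 0.3206 0.0887]]
pan [ 0.5544 -0.2426] 302 0.002317818181960632
handle [ 0.4645 -0.2643  0.0577] [ 0.44   -0.2765  0.054 ] [ 0.4884 -0.2508  0.0609]
blob [0.4282 0.1801] [ 34  26 698] [0.4363 0.1921 0.0275] 30
blob [0.4518 0.1143] [ 31  26 656] [0.4611 0.1268 0.0294] 32
blob [0.4952 0.2769] [ 13  20 214] [0.5013 0.2789 0.0194] 4
blob [0.515  0.2785] [ 10  15 138] [0.5188 0.2795 0.0298] 2
wing ((651.9284057617188, -233.36639404296875), (14.70173168182373, 46.66268539428711), 35.75149917602539) [ 0.6521 -0.2371  0.0936]
collar top [ 0.6454 -0.2334  0.0715] [ 0.6175 -0.2587  0.064 ] [ 0.677 -0.184  0.078]
```

View pics/crop1.png

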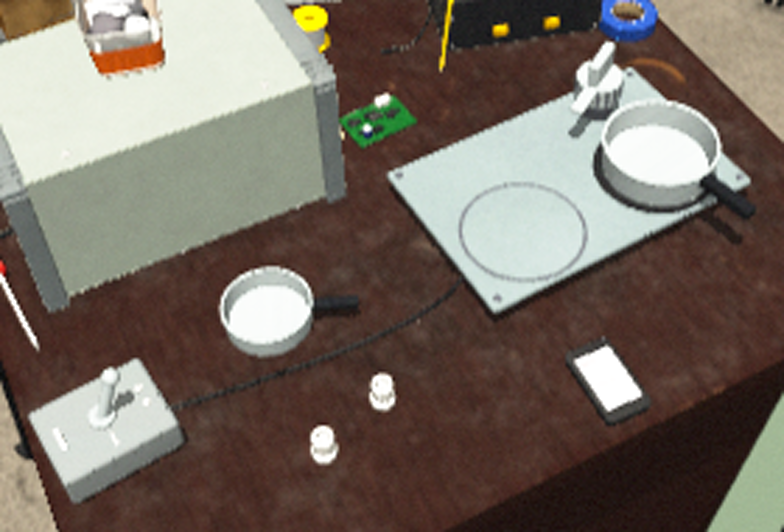

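The crop confirms it: the larger pan stands on the black pad (crop 655,150), and the smaller one is on the desk (crop 268,310). There are two connectors, at crop (382,390) and (323,443). The toggle's ridge is on the left and the lever leans right.

```bash
cat >> h.py <<'E'
def plan(x,y,z,yaw):
    s=bot.observe(); q=R.from_euler("xyz",s["tool_rot"],degrees=True)
    d=q.inv().apply(np.array([x,y,z])-s["tcp_pos"])*100
    w=(q.inv()*R.from_euler("xyz",[180,0,yaw],degrees=True)).as_rotvec(degrees=True)
    print("shift",np.round(d,2),"turn",np.round(w,1))
E
python3 -c "
from h import *
plan(.523,.334,.22,6.5)
p=bot.get_image('scene')
print(onplane(p,(296.8,232.9),.025))
W=cloud(p); f=cv2.cvtColor(p['frame'],cv2.COLOR_RGB2GRAY)
pts=[]
c=np.array([.545,-.077])
for a in np.linspace(0,6.283,73):
    pr=[]
    for r in np.arange(.054,.070,.0005):
        u=proj(p,[c[0]+r*np.cos(a),c[1]+r*np.sin(a),.025]); pr.append(cv2.getRectSubPix(f,(1,1),tuple(u))[0,0])
    k=np.argmin(pr); pts.append([c[0]+(.054+k*.0005)*np.cos(a),c[1]+(.054+k*.0005)*np.sin(a)])
from scipy.optimize import least_squares
pts=np.array(pts); g=least_squares(lambda q:np.hypot(pts[:,0]-q[0],pts[:,1]-q[1])-q[2],[*c,.061],loss='soft_l1',f_scale=.001); print('ring',g.x,np.median(abs(g.fun)))
"
```

```text
shift [ 60.01 -73.31   3.63] turn [ 0.  -0.  11.3]
[ 0.54114018 -0.07743143  0.025     ]
ring [ 0.54458248 -0.07797256  0.06023245] 0.0007143859377523321
```

play_rows --targets '[[[6,0,0],[0,0,0]],[[10,-6,0],[0,0,0]],[[14,-11,0],[0,0,0]],[[17,-17,0],[0,0,0]],[[20,-22,0],[0,0,0]]]' --claw 6.5 --newtons 20

```text
t: 1.78
tcp_pos: [0.2967, -0.286, 0.2564]
tool_rot: [180.0, -0.0, 17.8]
force: [0.5, -0.5, -0.4]
grip_width: 0.0649
grasp_force: 0.0
```

play_rows --targets '[[[4,-5,0],[0,0,0]],[[8,-10,0],[0,0,0]],[[12,-15,0],[0,0,0]],[[16,-20,0],[0,0,0]],[[20,-25,1],[0,0,0]]]'

```text
t: 2.4
tcp_pos: [0.4085, 0.0056, 0.2483]
tool_rot: [179.9, -0.2, 17.8]
force: [1.9, -0.6, 0.3]
grip_width: 0.0652
grasp_force: 0.0
```

play_rows --targets '[[[4,-5,0],[0,0,0]],[[8,-10,0],[0,0,0]],[[12,-15,0],[0,0,0]],[[16,-20,0],[0,0,0]],[[20,-25,2],[0,0,0]]]'

```text
t: 3.02
tcp_pos: [0.5192, 0.296, 0.2315]
tool_rot: [-180.0, -0.2, 17.8]
force: [0.2, -0.4, 0.6]
grip_width: 0.0648
grasp_force: 0.0
```

play_rows --targets '[[[0,0,0],[0,0,6]],[[0,0,0],[0,0,11.3]],[[0,0,0],[0,0,11.3]]]'

```text
t: 3.4
tcp_pos: [0.5179, 0.2936, 0.2301]
tool_rot: [180.0, 0.0, 6.6]
force: [0.7, -1.2, 0.0]
grip_width: 0.0651
grasp_force: 0.0
```

```bash
python3 -c "
from h import *
np.set_printoptions(precision=4,suppress=True)
s=bot.observe();print(s['t'],s['tcp_pos'],s['tool_rot'],s['joint_pos'])
p=bot.get_image('wrist');save(p,'w1',None,1.3)
W=cloud(p).reshape(-1,3);W=W[~np.isnan(W[:,0])]
b=W[(abs(W[:,2]-.04)<.004)&(W[:,1]>.25)&(W[:,1]<.42)&(W[:,0]>.4)&(W[:,0]<.62)];r=cv2.minAreaRect((b[:,:2]*1000).astype(np.float32));print(r)
for l in ['toggle','switch_box']:
  for d in bot.silhouettes(l,p)[:2]:
    w=cloud(p)[d['pixels']];w=w[~np.isnan(w[:,0])];print(l,d['confidence'],d['centre'],np.median(w,0),w.min(0),w.max(0))
plan(.523,.334,.22,6.5)
"
```

```text
3.4 [0.5179 0.2936 0.2301] [179.9872   0.0144   6.5871] [ 28.441   21.1183  89.2739  -0.007   69.6259 111.8564]
((523.8406372070312, 336.4729309082031), (78.86598205566406, 99.3529281616211), 6.689965724945068)
toggle 0.63 [238.5, 181.9] [0.5268 0.3225 0.0866] [0.5036 0.3124 0.0378] [0.5328 0.34   0.0924]
switch_box 0.59 [228.6, 166.2] [0.5288 0.3361 0.0393] [ 0.4116  0.2831 -0.7526] [0.5683 0.6114 0.0924]
switch_box 0.56 [379.4, 267.4] [0.4361 0.1822 0.0174] [ 0.4243  0.1683 -0.0016] [0.441  0.1932 0.0271]
shift [ 0.97 -3.99  1.05] turn [ 0.  -0.   0.1]
```

View pics/w1.png

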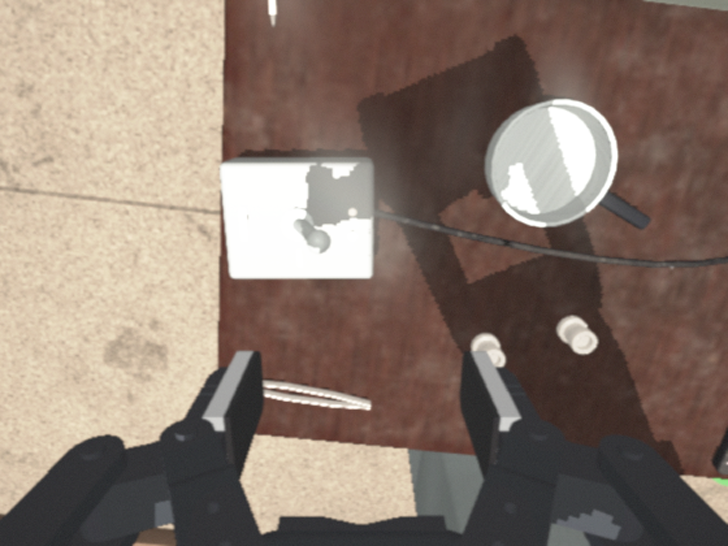

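The wrist view shows the switch box with its lever leaning right (315,240), and the two connectors at (488,350) and (577,335). I'll close the fingers symmetrically about the pivot, which brings the lever upright.

play_rows --targets '[[[1.1,-4.2,0],[0,0,0]],[[1.1,-4.2,5],[0,0,0]],[[1.1,-4.2,9],[0,0,0]],[[1.1,-4.2,12],[0,0,0]],[[1.1,-4.2,13.9],[0,0,0]]]'

```text
t: 4.18
tcp_pos: [0.5236, 0.3358, 0.0897]
tool_rot: [179.9, 0.1, 6.5]
force: [-0.0, -1.2, 0.0]
grip_width: 0.0648
grasp_force: 0.0
```

play_rows --targets '[[[0,0,0],[0,0,0]],[[0,0,0],[0,0,0]],[[0,0,0],[0,0,0]],[[0,0,0],[0,0,0]],[[0,0,0],[0,0,0]]]' --claw 1.0

```text
t: 4.8
tcp_pos: [0.5249, 0.3366, 0.0928]
tool_rot: [-180.0, -0.2, 6.5]
force: [0.8, -2.9, 5.4]
grip_width: 0.0126
grasp_force: 19.5
```

play_rows --targets '[[[0,0,0],[0,0,0]],[[0,0,0],[0,0,0]],[[0,0,0],[0,0,0]],[[0,0,0],[0,0,0]],[[0,0,0],[0,0,0]]]'

```text
t: 5.42
tcp_pos: [0.5249, 0.3366, 0.0929]
tool_rot: [-180.0, -0.2, 6.5]
force: [0.5, -2.8, 6.5]
grip_width: 0.0125
grasp_force: 19.5
```

play_rows --targets '[[[0,0,0],[0,0,0]],[[0,0,0],[0,0,0]],[[0,0,0],[0,0,0]],[[0,0,-6],[0,0,0]],[[0,0,-11],[0,0,0]]]' --claw 4.5

```text
t: 6.05
tcp_pos: [0.5241, 0.3365, 0.2025]
tool_rot: [-180.0, 0.0, 6.5]
force: [0.2, 0.7, 0.7]
grip_width: 0.0449
grasp_force: 0.0
```

play_rows --targets '[[[0,4,0],[0,0,0]],[[0,4,0],[0,0,0]]]'

```text
t: 6.3
tcp_pos: [0.5287, 0.2949, 0.2019]
tool_rot: [180.0, -0.0, 6.4]
force: [-0.7, -0.3, -0.4]
grip_width: 0.0453
grasp_force: 0.0
```

```bash
cat > tog.py <<'E'
from h import *
np.set_printoptions(precision=4,suppress=True)
def tog(c):
    p=bot.get_image(c); W=cloud(p).reshape(-1,3);W=W[~np.isnan(W[:,0])]
    b=W[(W[:,2]>.052)&(W[:,2]<.1)&(W[:,1]>.29)&(W[:,1]<.385)&(W[:,0]>.49)&(W[:,0]<.56)]
    v=b-[.5238,.3365,.04]; a=np.deg2rad(6.6); ly=-np.sin(a)*v[:,0]+np.cos(a)*v[:,1]
    k=v[:,2]>.035; print(c,len(b),k.sum(),"mean y top",ly[k].mean(),"range",ly[k].min(),ly[k].max(),"angle~",np.arctan2(ly[k].mean(),v[k,2].mean()))
tog("wrist");tog("scene")
plan(.4687,-.2604,.2,12.3)
E
python3 tog.py
```

```text
wrist 524 385 mean y top -0.0011478750516269887 range -0.007471740989269194 0.006351335630258054 angle~ -0.022593544403815783
scene 71 43 mean y top 0.00019725055738283688 range -0.006407938553380387 0.006630782798065031 angle~ 0.0039155813840290096
shift [-12.21  54.67   0.09] turn [-0.   0.  -5.8]
```

The toggle is off. Next is the pan handle.

play_rows --targets '[[[-1,6,0],[0,0,0]],[[-2,12,0],[0,0,0]],[[-3,18,0],[0,0,0]],[[-4,24,0],[0,0,0]],[[-6,29,0],[0,0,0]]]'

```text
t: 7.02
tcp_pos: [0.5022, 0.0004, 0.2008]
tool_rot: [-180.0, -0.0, 6.5]
force: [0.5, -0.4, -0.3]
grip_width: 0.0449
grasp_force: 0.0
```

play_rows --targets '[[[-1,6,0],[0,0,0]],[[-2,12,0],[0,0,0]],[[-4,18,0],[0,0,0]],[[-6,24,0],[0,0,-3]],[[-6.5,25.5,0],[0,0,-5.8]]]'

```text
t: 7.65
tcp_pos: [0.4659, -0.2617, 0.2006]
tool_rot: [-180.0, 0.0, 12.2]
force: [0.1, -0.4, 0.3]
grip_width: 0.045
grasp_force: 0.0
```

```bash
cat > pan.py <<'E'
from h import *
from scipy.optimize import least_squares
np.set_printoptions(precision=4,suppress=True)
def pan(c,x0,y0):
    p=bot.get_image(c); W=cloud(p).reshape(-1,3);W=W[~np.isnan(W[:,0])]
    W=W[np.hypot(W[:,0]-x0,W[:,1]-y0)<.14]
    rim=W[(abs(W[:,2]-.060)<.004)&(np.hypot(W[:,0]-x0,W[:,1]-y0)<.075)]; rim=rim[(rim[:,0]>x0-.048)]
    f=least_squares(lambda q:np.hypot(rim[:,0]-q[0],rim[:,1]-q[1])-.057,[x0,y0],loss="soft_l1",f_scale=.001)
    h=W[(abs(W[:,2]-.058)<.003)]; dd=np.hypot(h[:,0]-f.x[0],h[:,1]-f.x[1]); h=h[(dd>.068)&(dd<.12)&(h[:,0]<x0)&(abs(h[:,1]-y0+.02)<.05)]
    if len(h): 
        m=h.mean(0); r=cv2.minAreaRect((h[:,:2]*1000).astype(np.float32)); yaw=np.degrees(np.arctan2(*(f.x-m[:2])[::-1]))
        print("handle",m,"yaw",yaw,r,len(h))
    print(c,"pan",f.x,len(rim),np.median(abs(f.fun)),"off load",f.x-[.5446,-.078],"off shake",f.x-[.5532,-.2378])
if __name__=="__main__":
    import sys; pan(sys.argv[1],float(sys.argv[2]),float(sys.argv[3]))
E
python3 -c "
from pan import *
s=bot.observe();print(s['tcp_pos'],s['tool_rot'])
pan('wrist',.5547,-.2417);p=bot.get_image('wrist');save(p,'w2',None,1.3)"
```

```text
[ 0.4659 -0.2617  0.2006] [-179.9927    0.0264   12.2191]
handle [ 0.4662 -0.2615  0.0579] yaw 12.51504257286139 ((465.0732116699219, -261.5572814941406), (48.603240966796875, 13.53246784210205), 12.709574699401855) 1122
wrist pan [ 0.5552 -0.2418] 2406 0.0012310083817488535 off load [ 0.0106 -0.1638] off shake [ 0.002 -0.004]
```

View pics/w2.png

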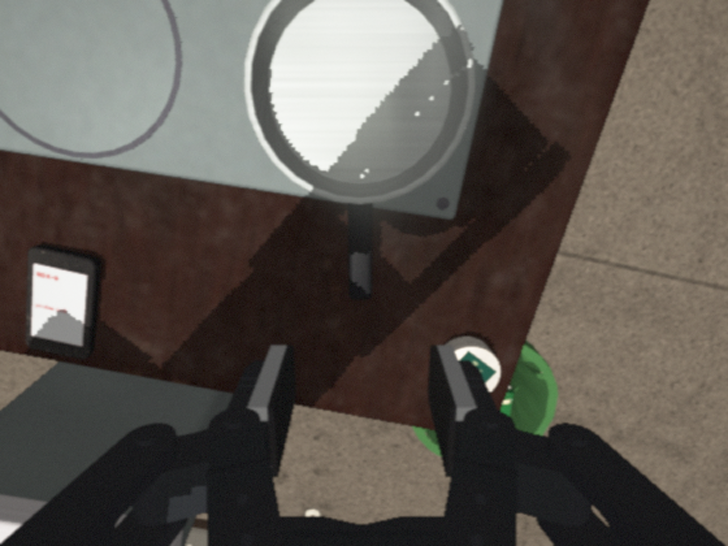

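The handle is squarely under the fingers (360,250). I'll descend, grip and slide.

play_rows --targets '[[[0.1,0,5],[0,0,0]],[[0.1,0,9],[0,0,0]],[[0.1,0,12],[0,0,0]],[[0.1,0,14.1],[0,0,0]],[[0.1,0,14.1],[0,0,0]]]'

```text
t: 8.38
tcp_pos: [0.4668, -0.2568, 0.0587]
tool_rot: [-179.8, 0.2, 12.4]
force: [0.1, -0.5, -0.6]
grip_width: 0.0449
grasp_force: 0.0
```

play_rows --targets '[[[0,0,0],[0,0,0]],[[0,0,0],[0,0,0]],[[0,0,0],[0,0,0]],[[0,0,0],[0,0,0]],[[0,0,0],[0,0,0]]]' --claw 0.8 --newtons 35

```text
t: 9.0
tcp_pos: [0.4681, -0.2591, 0.0613]
tool_rot: [179.9, -0.1, 12.3]
force: [1.4, 1.8, 6.1]
grip_width: 0.0133
grasp_force: 37.0
```

play_rows --targets '[[[0.2,-1.2,0],[0,0,0]],[[0.4,-2.7,0],[0,0,0]],[[0.7,-4.4,0],[0,0,0]],[[1.0,-6.2,0],[0,0,0]],[[1.2,-8,0],[0,0,0]]]'

```text
t: 9.62
tcp_pos: [0.4631, -0.1789, 0.0614]
tool_rot: [179.8, -0.2, 12.3]
force: [1.2, -5.3, 5.4]
grip_width: 0.0132
grasp_force: 37.1
```

play_rows --targets '[[[0.3,-1.8,0],[0,0,0]],[[0.6,-3.6,0],[0,0,0]],[[0.8,-5.2,0],[0,0,0]],[[1.0,-6.6,0],[0,0,0]],[[1.2,-7.9,0],[0,0,0]]]'

```text
t: 10.25
tcp_pos: [0.4578, -0.099, 0.0613]
tool_rot: [179.8, -0.2, 12.3]
force: [0.2, -5.4, 6.5]
grip_width: 0.013
grasp_force: 37.2
```

```bash
python3 -c "
from pan import *
s=bot.observe();print(s['tcp_pos'],s['tool_rot'],s['grip_width'],s['force'])
pan('scene',.5446,-.078);pan('side',.5446,-.078)"
```

```text
[ 0.4578 -0.099   0.0613] [179.8261  -0.1571  12.3185] 0.012995798259502537 [ 0.1544 -5.3787  6.4723]
handle [ 0.4486 -0.0933  0.0584] yaw 7.611454129483553 ((449.185302734375, -91.92256927490234), (29.168657302856445, 20.103904724121094), 88.82342529296875) 26
scene pan [ 0.5439 -0.0806] 158 0.0009823901384595074 off load [-0.0007 -0.0026] off shake [-0.0093  0.1572]
handle [ 0.4508 -0.1068  0.0578] yaw 16.04802811341564 ((452.4244689941406, -103.24872589111328), (31.3714656829834, 43.268558502197266), 86.61831665039062) 39
side pan [ 0.543  -0.0802] 178 0.0014678353994324392 off load [-0.0016 -0.0022] off shake [-0.0102  0.1576]
```

play_rows --targets '[[[0.1,-0.2,0],[0,0,0]],[[0.1,-0.2,0],[0,0,0]],[[0.1,-0.2,0],[0,0,0]]]'

```text
t: 10.72
tcp_pos: [0.4577, -0.0968, 0.0613]
tool_rot: [179.9, -0.1, 12.3]
force: [-0.8, -3.2, 8.2]
grip_width: 0.0133
grasp_force: 37.4
```

play_rows --targets '[[[0,0,0],[0,0,0]],[[0,0,0],[0,0,0]],[[0,0,0],[0,0,0]],[[0,0,-6],[0,0,0]],[[0,0,-12],[0,0,0]]]' --claw 4.5

```text
t: 11.35
tcp_pos: [0.4566, -0.096, 0.181]
tool_rot: [-179.9, 0.1, 12.3]
force: [0.9, 0.5, -0.9]
grip_width: 0.0451
grasp_force: 0.0
```

play_rows --targets '[[[1,-6,0],[0,0,4]],[[2,-12,0],[0,0,8]],[[3,-17,0],[0,0,12]],[[3,-22,0],[0,0,12]],[[3,-24,0],[0,0,12]]]'

```text
t: 11.98
tcp_pos: [0.4344, 0.1468, 0.18]
tool_rot: [-180.0, 0.1, 0.5]
force: [0.1, -0.7, -0.3]
grip_width: 0.0453
grasp_force: 0.0
```

```bash
cat > parts.py <<'E'
from pan import *
def parts(c):
    p=bot.get_image(c); W=cloud(p); out=[]
    for d in bot.silhouettes("part0",p):
        w=W[d["pixels"]]; w=w[~np.isnan(w[:,0])]
        if d["confidence"]<.2 or not len(w): continue
        t=w[(w[:,2]>.021)&(w[:,2]<.075)]; c2,r=cv2.minEnclosingCircle((t[:,:2]*1000).astype(np.float32)) if len(t)>3 else ((0,0),0)
        print(c,round(d["confidence"],2),np.round(d["centre"]),"med",np.median(w,0),"top",np.array(c2)/1000,r,"maxz",w[:,2].max(),len(t))
    return p
if __name__=="__main__":
    s=bot.observe();print(s["t"],s["tcp_pos"],s["tool_rot"],s["joint_pos"])
    p=parts("wrist"); save(p,"wp%d"%(s["t"]*10),None,1.3); pan("scene",.5446,-.078); print("wp%d"%(s["t"]*10))
E
python3 parts.py
```

```text
11.975 [0.4344 0.1468 0.18  ] [-179.9984    0.0607    0.4686] [ 17.2287  11.8202 110.8399   0.0226  57.3976 106.7479]
wrist 0.89 [312. 171.] med [0.4547 0.1171 0.0203] top [0.4529 0.1164] 9.573974609375 maxz 0.02728057211338119 321
wrist 0.68 [234. 196.] med [0.432  0.1815 0.02  ] top [0.4296 0.1824] 9.689659118652344 maxz 0.026839790171889463 326
handle [ 0.4531 -0.096   0.0587] yaw 11.120004698511483 ((454.057861328125, -97.09078979492188), (48.12993621826172, 16.036880493164062), 8.581548690795898) 79
scene pan [ 0.5445 -0.078 ] 193 0.0013858632763909598 off load [-0.0001 -0.    ] off shake [-0.0087  0.1598]
wp119
```

play_rows --targets '[[[1.8,3.0,0],[0,0,0.5]],[[1.8,3.0,5],[0,0,0.5]],[[1.8,3.0,10],[0,0,0.5]],[[1.8,3.0,13.5],[0,0,0.5]],[[1.8,3.0,15.1],[0,0,0.5]]]'

```text
t: 12.75
tcp_pos: [0.4525, 0.1132, 0.0273]
tool_rot: [179.9, 0.2, -0.3]
force: [0.5, -0.4, -0.3]
grip_width: 0.0449
grasp_force: 0.0
```

play_rows --targets '[[[0,0,0],[0,0,0]],[[0,0,0],[0,0,0]],[[0,0,0],[0,0,0]],[[0,0,0],[0,0,0]],[[0,0,0],[0,0,0]]]' --claw 1.2 --newtons 40

```text
t: 13.38
tcp_pos: [0.4538, 0.1148, 0.0297]
tool_rot: [-180.0, -0.0, -0.2]
force: [0.2, -0.3, -0.6]
grip_width: 0.0206
grasp_force: 39.1
```

play_rows --targets '[[[0,0,-3],[0,0,0]],[[0,0,-7],[0,0,0]],[[0,0,-11],[0,0,0]],[[0,0,-13],[0,0,0]]]'

```text
t: 13.88
tcp_pos: [0.4543, 0.115, 0.1617]
tool_rot: [-180.0, -0.2, -0.2]
force: [-0.1, -0.5, -0.7]
grip_width: 0.0208
grasp_force: 39.2
```

```bash
python3 -c "
from h import *
s=bot.observe();print(s['tcp_pos'],s['tool_rot'],s['grip_width'],s['grasp_force'])
plan(.5645,-.078,.16,0)"
```

```text
[0.45433939 0.11501112 0.16167159] [-1.79958290e+02 -2.12112426e-01 -1.78218144e-01] 0.020817559134885484 39.19814586639404
shift [11.08 19.27  0.19] turn [-0.  -0.2 -0.2]
```

play_rows --targets '[[[2.5,4.5,0],[0,0,0]],[[5,9,0],[0,0,0]],[[7.5,13.5,0],[0,0,0]],[[10,17.5,0],[0,0,0]],[[11,19.3,0],[0,0,0]]]'

```text
t: 14.5
tcp_pos: [0.5639, -0.0805, 0.1593]
tool_rot: [180.0, -0.0, -0.3]
force: [-0.0, 1.0, -0.6]
grip_width: 0.0203
grasp_force: 39.3
```

play_rows --targets '[[[0,0,0],[0,0,0]],[[0,0,3],[0,0,0]],[[0,0,6.5],[0,0,0]],[[0,0,9.7],[0,0,0]],[[0,0,9.7],[0,0,0]]]'

```text
t: 15.12
tcp_pos: [0.5604, -0.0767, 0.0606]
tool_rot: [-179.9, 0.3, -0.1]
force: [-0.6, -0.1, -0.9]
grip_width: 0.0203
grasp_force: 40.6
```

play_rows --targets '[[[0,0,0],[0,0,0]],[[0,0,0],[0,0,0]],[[0,0,0],[0,0,0]],[[0,0,-5],[0,0,0]],[[0,0,-11],[0,0,0]]]' --claw 3.6

```text
t: 15.75
tcp_pos: [0.5622, -0.0785, 0.1731]
tool_rot: [-180.0, 0.1, -0.2]
force: [0.3, -0.3, 0.7]
grip_width: 0.0361
grasp_force: 0.0
```

play_rows --targets '[[[-3,-6,0],[0,0,0]],[[-6,-11,0],[0,0,0]],[[-9,-16,0],[0,0,0]],[[-12,-21,0],[0,0,0]],[[-13,-25,0],[0,0,0]]]'

```text
t: 16.38
tcp_pos: [0.4319, 0.1732, 0.173]
tool_rot: [-180.0, -0.0, -0.1]
force: [0.4, 0.5, -0.7]
grip_width: 0.0363
grasp_force: 0.0
```

```bash
python3 parts.py; python3 -c "
from parts import *
parts('scene'); plan(.4296,.1824,.028,0)"
```

```text
16.375 [0.4319 0.1732 0.173 ] [-179.9869   -0.0237   -0.143 ] [ 20.4337  12.8061 110.674    0.0047  56.4931 110.574 ]
wrist 0.62 [267. 196.] med [0.4325 0.182  0.0198] top [0.4298 0.1822] 9.614623069763184 maxz 0.02709838748911852 326
handle [ 0.4653 -0.0922  0.0586] yaw 10.131285334452183 ((463.9364013671875, -93.011474609375), (29.93803596496582, 12.773119926452637), 1.8582547903060913) 32
scene pan [ 0.5442 -0.0781] 216 0.001303940449504392 off load [-0.0004 -0.0001] off shake [-0.009   0.1597]
wp163
scene 0.58 [225. 309.] med [0.4271 0.1832 0.0201] top [0.4292 0.1824] 10.226624488830566 maxz 0.030107154694185352 52
shift [-0.45 -1.09 14.46] turn [ 0.  -0.  -0.2]
```

play_rows --targets '[[[-0.3,-0.9,0],[0,0,0]],[[-0.3,-0.9,5],[0,0,0]],[[-0.3,-0.9,10],[0,0,0]],[[-0.3,-0.9,13],[0,0,0]],[[-0.3,-0.9,14.5],[0,0,0]]]'

```text
t: 17.25
tcp_pos: [0.4303, 0.18, 0.0255]
tool_rot: [179.9, 0.2, -0.3]
force: [0.6, -1.0, 0.5]
grip_width: 0.036
grasp_force: 0.0
```

play_rows --targets '[[[0,0,0],[0,0,0]],[[0,0,0],[0,0,0]],[[0,0,0],[0,0,0]],[[0,0,0],[0,0,0]],[[0,0,0],[0,0,0]]]' --claw 1.2

```text
t: 17.88
tcp_pos: [0.431, 0.1809, 0.0277]
tool_rot: [-180.0, -0.0, -0.2]
force: [-0.1, -0.2, -0.2]
grip_width: 0.0207
grasp_force: 28.5
```

play_rows --targets '[[[0,0,-3],[0,0,0]],[[0,0,-7],[0,0,0]],[[0,0,-11],[0,0,0]],[[0,0,-13],[0,0,0]]]'

```text
t: 18.38
tcp_pos: [0.4315, 0.1811, 0.1597]
tool_rot: [-179.9, -0.2, -0.2]
force: [-0.0, 0.3, -1.1]
grip_width: 0.0204
grasp_force: 40.3
```

```bash
python3 -c "
from parts import *
s=bot.observe();print(s['tcp_pos'],s['tool_rot'],s['grip_width'],s['grasp_force'])
p=bot.get_image('scene'); W=cloud(p).reshape(-1,3); W=W[(np.hypot(W[:,0]-.5443,W[:,1]+.078)<.044)]; h=W[W[:,2]>.037]; print('in pan',len(h),h.mean(0),h.min(0),h.max(0))
plan(.5255,-.078,.16,0)"
```

```text
[0.4315 0.1811 0.1597] [-179.9271   -0.1999   -0.1887] 0.020411870015517176 40.31746745109558
in pan 56 [ 0.561  -0.0759  0.0503] [ 0.551  -0.0861  0.0377] [ 0.5731 -0.0679  0.0586]
shift [ 9.38 25.92  0.13] turn [-0.1 -0.4 -0.2]
```

play_rows --targets '[[[2,5.5,0],[0,0,0]],[[4,11,0],[0,0,0]],[[6,16.5,0],[0,0,0]],[[8,22,0],[0,0,0]],[[9.2,25.9,0],[0,0,0]]]'

```text
t: 19.05
tcp_pos: [0.5223, -0.0808, 0.1566]
tool_rot: [180.0, 0.0, -0.3]
force: [-0.1, 0.6, -1.1]
grip_width: 0.0203
grasp_force: 40.4
```

play_rows --targets '[[[0,0,0],[0,0,0]],[[0,0,3],[0,0,0]],[[0,0,6.5],[0,0,0]],[[0,0,9.6],[0,0,0]],[[0,0,9.6],[0,0,0]]]'

```text
t: 19.68
tcp_pos: [0.5196, -0.0772, 0.0591]
tool_rot: [-179.9, 0.4, -0.1]
force: [-0.1, -0.9, -0.5]
grip_width: 0.0208
grasp_force: 40.4
```

play_rows --targets '[[[0,0,0],[0,0,0]],[[0,0,0],[0,0,0]],[[0,0,0],[0,0,0]],[[0,0,-5],[0,0,0]],[[0,0,-11],[0,0,0]]]' --claw 3.6

```text
t: 20.3
tcp_pos: [0.5213, -0.0784, 0.1722]
tool_rot: [-180.0, 0.1, -0.2]
force: [0.6, 0.2, -0.3]
grip_width: 0.0364
grasp_force: 0.0
```

play_rows --targets '[[[-4,1,-1],[0,0,-5]],[[-7,2,-2],[0,0,-12]],[[-7,2,-2],[0,0,-12]],[[-7,2,-2],[0,0,-12]]]'

```text
t: 20.8
tcp_pos: [0.4526, -0.0983, 0.1917]
tool_rot: [180.0, -0.1, 11.7]
force: [0.2, 0.3, 0.7]
grip_width: 0.0362
grasp_force: 0.0
```

```bash
python3 -c "
from parts import *
s=bot.observe();print(s['tcp_pos'],s['tool_rot'],s['grip_width'],s['grasp_force'])
p=bot.get_image('wrist'); save(p,'w3',None,1.3)
pan('wrist',.5443,-.078)
parts('scene')"
```

```text
[ 0.4526 -0.0983  0.1917] [179.9639  -0.0959  11.7335] 0.03617239225475606 0.0
handle [ 0.4554 -0.0974  0.058 ] yaw 11.711848329632625 ((454.4875793457031, -97.54476165771484), (49.04021453857422, 13.413701057434082), 11.842588424682617) 1210
wrist pan [ 0.545  -0.0788] 2440 0.001253680246693218 off load [ 0.0004 -0.0008] off shake [-0.0082  0.159 ]
scene 0.41 [293. 224.] med [ 0.5584 -0.0741  0.0481] top [ 0.567  -0.0756] 15.909167289733887 maxz 0.05868217143999296 86
```

View pics/w3.png

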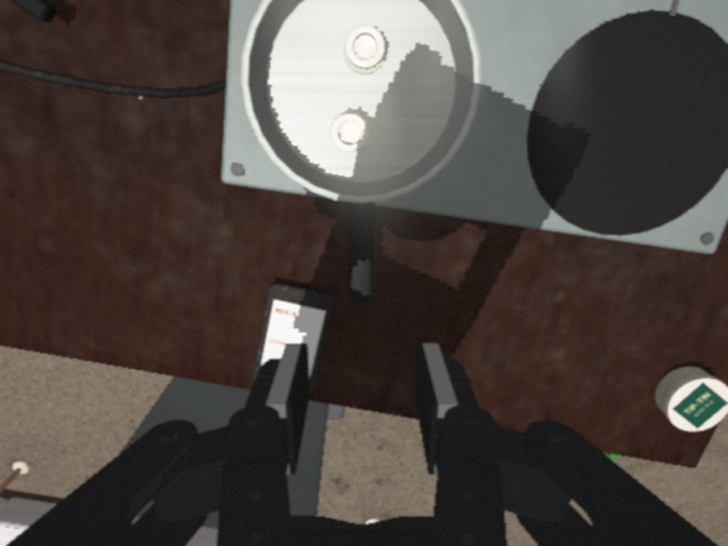

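Both connectors stand in the pan, at (365,45) and (350,130). The empty pad is at (640,125).

```bash
python3 -c "
from pan import *
p=bot.get_image('wrist'); f=cv2.cvtColor(p['frame'],cv2.COLOR_RGB2GRAY)
W=cloud(p); m=((abs(W[...,2]-.025)<.006)&(f<70)&(np.hypot(W[...,0]-.5532,W[...,1]+.2378)<.075)).astype(np.uint8)
c=max(cv2.findContours(m,cv2.RETR_EXTERNAL,cv2.CHAIN_APPROX_NONE)[0],key=cv2.contourArea)[:,0]
c=c[(c[:,0]>3)&(c[:,0]<555)&(c[:,1]>3)]
P=np.array([onplane(p,u,.025)[:2] for u in c])
g=least_squares(lambda q:np.hypot(P[:,0]-q[0],P[:,1]-q[1])-.062,[.553,-.238],loss='soft_l1',f_scale=.001);print('pad',g.x,np.median(abs(g.fun)),len(P))
plan(.4545,-.0978,.0595,12)
"
```

```text
pad [ 0.5537 -0.2384] 0.0009538204712343651 381
shift [ 0.22  0.02 13.14] turn [-0.   0.  -0.2]
```

play_rows --targets '[[[0.2,0,5],[0,0,0]],[[0.2,0,9],[0,0,0]],[[0.2,0,11.5],[0,0,0]],[[0.2,0,13.1],[0,0,0]],[[0.2,0,13.1],[0,0,0]]]'

```text
t: 21.68
tcp_pos: [0.4533, -0.0975, 0.0591]
tool_rot: [-179.9, 0.2, 11.8]
force: [-0.3, -0.2, -0.1]
grip_width: 0.0361
grasp_force: 0.0
```

play_rows --targets '[[[0,0,0],[0,0,0]],[[0,0,0],[0,0,0]],[[0,0,0],[0,0,0]],[[0,0,0],[0,0,0]],[[0,0,0],[0,0,0]]]' --claw 0.8 --newtons 35

```text
t: 22.3
tcp_pos: [0.4545, -0.0979, 0.0609]
tool_rot: [180.0, -0.1, 11.8]
force: [1.1, 0.8, 3.8]
grip_width: 0.0137
grasp_force: 37.9
```

play_rows --targets '[[[-0.1,0.6,0],[0,0,0]],[[-0.2,1.5,0],[0,0,0]],[[-0.4,2.6,0],[0,0,0]],[[-0.6,3.8,0],[0,0,0]],[[-0.8,5,0],[0,0,0]]]'

```text
t: 22.92
tcp_pos: [0.4561, -0.148, 0.0608]
tool_rot: [-179.9, -0.0, 11.8]
force: [0.4, 6.2, 6.4]
grip_width: 0.0135
grasp_force: 38.3
```

play_rows --targets '[[[-0.2,1.2,0],[0,0,0]],[[-0.4,2.4,0],[0,0,0]],[[-0.5,3.6,0],[0,0,0]],[[-0.7,4.8,0],[0,0,0]],[[-0.9,6,0],[0,0,0]]]'

```text
t: 23.55
tcp_pos: [0.4594, -0.2084, 0.0608]
tool_rot: [-179.9, 0.0, 11.8]
force: [-0.4, 6.0, 7.4]
grip_width: 0.013
grasp_force: 38.4
```

play_rows --targets '[[[-0.2,1.2,0],[0,0,0]],[[-0.3,2.4,0],[0,0,0]],[[-0.5,3.5,0],[0,0,0]],[[-0.6,4.3,0],[0,0,0]],[[-0.7,4.9,0],[0,0,0]]]'

```text
t: 24.18
tcp_pos: [0.4624, -0.2576, 0.0608]
tool_rot: [-179.9, 0.0, 11.8]
force: [0.2, 8.1, 7.4]
grip_width: 0.0133
grasp_force: 38.4
```

```bash
python3 -c "
from pan import *
s=bot.observe();print(s['tcp_pos'],s['tool_rot'],s['grip_width'],s['force'])
pan('scene',.5535,-.238);pan('side',.5535,-.238)"
```

```text
[ 0.4624 -0.2576  0.0608] [-179.8624    0.0272   11.7973] 0.013272274154129803 [0.2471 8.1227 7.3673]
scene pan [ 0.552  -0.2374] 164 0.0013325579082427257 off load [ 0.0074 -0.1594] off shake [-0.0012  0.0004]
handle [ 0.4614 -0.2654  0.0581] yaw 16.03788606701399 ((462.4161682128906, -266.5341796875), (48.45743942260742, 29.85760498046875), 6.8115997314453125) 57
side pan [ 0.5515 -0.2395] 235 0.0014118136224454264 off load [ 0.0069 -0.1615] off shake [-0.0017 -0.0017]
```

play_rows --targets '[[[0,0,0],[0,0,0]],[[0,0,0],[0,0,0]],[[0,0,0],[0,0,0]],[[0,0,-6],[0,0,0]],[[0,0,-12],[0,0,0]]]' --claw 3.6

```text
t: 24.9
tcp_pos: [0.4624, -0.2582, 0.181]
tool_rot: [-179.9, 0.1, 11.8]
force: [1.3, -0.7, 0.7]
grip_width: 0.036
grasp_force: 0.0
```

play_rows --targets '[[[4,0,-3],[0,0,0]],[[8,0.5,-5],[0,0,0]],[[12,1,-5],[0,0,0]],[[16,1.2,-5],[0,0,0]],[[17,1.4,-5],[0,0,0]]]'

```text
t: 25.52
tcp_pos: [0.6338, -0.2366, 0.2293]
tool_rot: [-180.0, 0.0, 11.9]
force: [0.0, 0.0, -0.3]
grip_width: 0.0363
grasp_force: 0.0
```

play_rows --targets '[[[0,0,0],[0,0,10]],[[0,0,0],[0,0,20]],[[0,0,0],[0,0,30]],[[0,0,0],[0,0,40]],[[0,0,0],[0,0,50]]]'

```text
t: 26.15
tcp_pos: [0.6311, -0.2376, 0.2301]
tool_rot: [180.0, 0.1, -38.6]
force: [-0.2, 0.3, -0.4]
grip_width: 0.036
grasp_force: 0.0
```

play_rows --targets '[[[0,0,0],[0,0,10]],[[0,0,0],[0,0,18]],[[0,0,0],[0,0,18]]]'

```text
t: 26.52
tcp_pos: [0.6313, -0.2376, 0.2302]
tool_rot: [179.9, 0.0, -56.1]
force: [0.6, 0.6, 0.3]
grip_width: 0.036
grasp_force: 0.0
```

```bash
cat > col.py <<'E'
from pan import *
s=bot.observe();print(s['t'],s['tcp_pos'],s['tool_rot'],s['joint_pos'])
for c in ["wrist","scene","side"]:
    p=bot.get_image(c)
    if c=="wrist": save(p,"c%d"%(s["t"]*10),None,1.3); print("c%d"%(s["t"]*10))
    W=cloud(p).reshape(-1,3); W=W[np.hypot(W[:,0]-.6533,W[:,1]+.2326)<.07]
    w=W[(W[:,2]>.097)&(W[:,2]<.107)]
    if len(w)>8:
        r=cv2.minAreaRect((w[:,:2]*1000).astype(np.float32)); print(c,"wing",r,len(w))
    t=W[(abs(W[:,2]-.072)<.004)&(np.hypot(W[:,0]-.6533,W[:,1]+.2326)>.032)]
    if len(t)>5: m=t.mean(0); print("tongue",m,"dir",np.degrees(np.arctan2(m[1]+.2326,m[0]-.6533)),len(t))
pan('scene',.5535,-.238)
E
python3 col.py
```

```text
26.525 [ 0.6313 -0.2376  0.2302] [179.9444   0.0365 -56.1245] [-21.5883  28.2837  77.5439  -0.0261  74.234  124.5433]
c265
wrist wing ((653.955322265625, -232.48106384277344), (11.742255210876465, 43.284297943115234), 32.32332992553711) 978
tongue [ 0.6294 -0.1952  0.0719] dir 122.61648671101173 495
scene wing ((653.1116943359375, -231.54983520507812), (11.62370491027832, 45.21534729003906), 32.022708892822266) 50
tongue [ 0.6282 -0.193   0.073 ] dir 122.36386869152899 36
side wing ((653.2045288085938, -233.4888153076172), (13.804685592651367, 43.034576416015625), 29.45205307006836) 58
tongue [ 0.6269 -0.1956  0.0722] dir 125.44584901097559 33
scene pan [ 0.5523 -0.2381] 48 0.0010790651536080643 off load [ 0.0077 -0.1601] off shake [-0.0009 -0.0003]
```

play_rows --targets '[[[0.8,-2.1,0],[0,0,1.5]],[[0.8,-2.1,5],[0,0,1.5]],[[0.8,-2.1,9],[0,0,1.5]],[[0.8,-2.1,11.5],[0,0,1.5]],[[0.8,-2.1,12.8],[0,0,1.5]]]'

```text
t: 27.35
tcp_pos: [0.6534, -0.232, 0.1006]
tool_rot: [179.9, 0.1, -57.6]
force: [0.5, 0.4, -0.7]
grip_width: 0.0362
grasp_force: 0.0
```

play_rows --targets '[[[0,0,0],[0,0,0]],[[0,0,0],[0,0,0]],[[0,0,0],[0,0,0]],[[0,0,0],[0,0,0]],[[0,0,0],[0,0,0]]]' --claw 0.6

```text
t: 27.98
tcp_pos: [0.6544, -0.2324, 0.103]
tool_rot: [-180.0, -0.1, -57.7]
force: [-0.4, -0.4, -2.5]
grip_width: 0.0112
grasp_force: 40.6
```

Gripped. I'll turn the collar 60.7° counterclockwise (wz −60.7).

play_rows --targets '[[[0,0,0],[0,0,-5]],[[0,0,0],[0,0,-11]],[[0,0,0],[0,0,-18]],[[0,0,0],[0,0,-25]],[[0,0,0],[0,0,-32]]]'

```text
t: 28.6
tcp_pos: [0.6547, -0.2321, 0.103]
tool_rot: [-180.0, -0.1, -25.5]
force: [1.4, 1.0, -1.8]
grip_width: 0.0113
grasp_force: 40.6
```

play_rows --targets '[[[0,0,0],[0,0,-7]],[[0,0,0],[0,0,-14]],[[0,0,0],[0,0,-20]],[[0,0,0],[0,0,-25]],[[0,0,0],[0,0,-28.7]]]'

```text
t: 29.22
tcp_pos: [0.6547, -0.2319, 0.103]
tool_rot: [-180.0, -0.1, 3.1]
force: [1.6, 2.0, -2.1]
grip_width: 0.011
grasp_force: 40.6
```

play_rows --targets '[[[0,0,0],[0,0,0]],[[0,0,0],[0,0,0]]]'

```text
t: 29.48
tcp_pos: [0.6547, -0.2319, 0.103]
tool_rot: [-180.0, -0.1, 3.0]
force: [2.2, 2.5, 0.6]
grip_width: 0.0109
grasp_force: 40.9
```

play_rows --targets '[[[0,0,0],[0,0,0]],[[0,0,0],[0,0,0]],[[0,0,0],[0,0,0]],[[0,0,-6],[0,0,0]],[[0,0,-12],[0,0,0]]]' --claw 3.6

```text
t: 30.1
tcp_pos: [0.6536, -0.2323, 0.223]
tool_rot: [-180.0, 0.1, 3.0]
force: [1.1, 0.2, 0.8]
grip_width: 0.0361
grasp_force: 0.0
```

```bash
python3 col.py; python3 -c "
from pan import *
plan(.5238,.3365,.22,6.6)"
```

```text
30.1 [ 0.6536 -0.2323  0.223 ] [-179.9728    0.1135    2.9929] [-20.5104  30.319   75.0552  -0.0211  74.7407  66.5023]
c301
wrist wing ((653.9616088867188, -232.1839141845703), (42.96652603149414, 11.440729141235352), 2.8097548484802246) 998
tongue [ 0.6086 -0.2344  0.0722] dir -177.6595038268988 463
scene wing ((655.7897338867188, -231.3758544921875), (12.340726852416992, 37.89177703857422), 87.60191345214844) 42
side wing ((652.7136840820312, -233.6102294921875), (42.079933166503906, 15.210880279541016), 9.63486385345459) 62
tongue [ 0.6086 -0.2367  0.0721] dir -174.80217386116485 41
scene pan [ 0.5522 -0.238 ] 23 0.0008758025489667906 off load [ 0.0076 -0.16  ] off shake [-0.001  -0.0002]
shift [-10.07 -57.51   0.29] turn [ 0.1 -0.2 -3.6]
```

The collar points at its mark: the wing is at 2.8° against the shaker's 3.1°. Back to the toggle, bringing x in first.

play_rows --targets '[[[-6,0,0],[0,0,0]],[[-11,-3,0],[0,0,0]],[[-14,-8,0],[0,0,0]],[[-15,-14,0],[0,0,0]],[[-15,-20,0],[0,0,0]]]'

```text
t: 30.92
tcp_pos: [0.4914, -0.0391, 0.2207]
tool_rot: [-180.0, 0.2, 2.9]
force: [1.7, 0.4, -0.2]
grip_width: 0.0361
grasp_force: 0.0
```

play_rows --targets '[[[1,-6,0],[0,0,0]],[[2,-12,0],[0,0,0]],[[3,-18,0],[0,0,0]],[[4,-24,0],[0,0,0]],[[5,-30,0],[0,0,0]]]'

```text
t: 31.55
tcp_pos: [0.527, 0.2633, 0.2203]
tool_rot: [179.9, 0.2, 3.0]
force: [0.8, 0.1, 0.1]
grip_width: 0.0358
grasp_force: 0.0
```

play_rows --targets '[[[0,-6,0],[0,0,-3.6]],[[0,-7.5,0],[0,0,-3.6]],[[0,-7.5,0],[0,0,-3.6]],[[0,-7.5,0],[0,0,-3.6]]]'

```text
t: 32.05
tcp_pos: [0.5239, 0.335, 0.2216]
tool_rot: [179.9, 0.1, 6.5]
force: [-0.2, -0.9, -1.1]
grip_width: 0.0359
grasp_force: 0.0
```

```bash
python3 tog.py; python3 -c "
from pan import *
s=bot.observe();print(s['t'],s['tcp_pos'],s['tool_rot'])
plan(.5238,.3365,.089,6.6)"
```

```text
wrist 416 320 mean y top -0.00021895122615516976 range -0.007309254696013083 0.006420147849940735 angle~ -0.004271184987564941
scene 72 44 mean y top 6.419584618203002e-05 range -0.006358874096655145 0.006387578866635044 angle~ 0.0012943044165018072
shift [-12.24  58.53   2.27] turn [ 0.   0.  -5.8]
32.15 [0.5242 0.335  0.2223] [179.9598   0.0247   6.4856]
shift [-0.02 -0.17 13.33] turn [ 0.   0.  -0.1]
```

play_rows --targets '[[[0,-0.1,5],[0,0,0]],[[0,-0.1,9],[0,0,0]],[[0,-0.1,12],[0,0,0]],[[0,-0.1,13.3],[0,0,0]],[[0,-0.1,13.3],[0,0,0]]]'

```text
t: 32.78
tcp_pos: [0.5241, 0.337, 0.0892]
tool_rot: [180.0, 0.0, 6.6]
force: [0.3, -0.3, 0.8]
grip_width: 0.036
grasp_force: 0.0
```

play_rows --targets '[[[0,0,0],[0,0,0]],[[0,0,0],[0,0,0]],[[0,0,0],[0,0,0]],[[0,0,0],[0,0,0]],[[0,0,0],[0,0,0]]]' --claw 1.0 --newtons 20

```text
t: 33.4
tcp_pos: [0.5248, 0.3379, 0.0909]
tool_rot: [-180.0, -0.2, 6.6]
force: [1.0, -1.4, 6.8]
grip_width: 0.0124
grasp_force: 19.6
```

play_rows --targets '[[[0,-0.5,0],[0,0,0]],[[0,-1.0,0.1],[0,0,0]],[[0,-1.5,0.3],[0,0,0]],[[0,-1.8,0.4],[0,0,0]],[[0,-2.0,0.4],[0,0,0]]]'

```text
t: 34.02
tcp_pos: [0.5237, 0.3474, 0.0898]
tool_rot: [178.8, -0.1, 7.0]
force: [3.7, -35.4, 30.1]
grip_width: 0.0123
grasp_force: 55.7
```

```bash
python3 -c "
from pan import *
s=bot.observe();print(s['t'],s['tcp_pos'],s['tool_rot'],s['force'],s['grip_width'])
p=bot.get_image('scene');save(p,'t1',(100,240,200,340),5)
v=np.array(s['tcp_pos'])-[.5238,.3365,.04];a=np.deg2rad(6.6);print('y along',-np.sin(a)*v[0]+np.cos(a)*v[1])
"
```

```text
34.025 [0.5237 0.3474 0.0898] [178.8306  -0.0587   6.9919] [  3.7181 -35.3633  30.1153] 0.012333952952871707
y along 0.01082927732328024
```

View pics/t1.png

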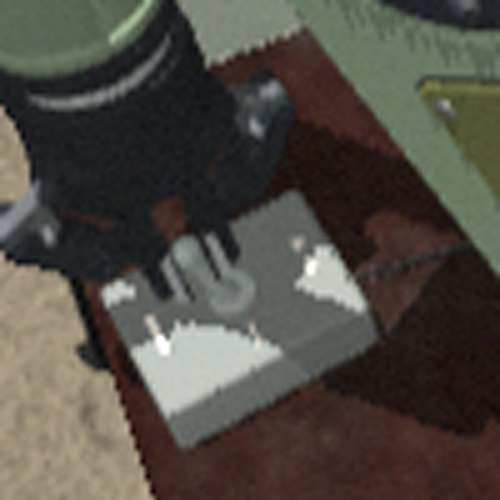

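The pads clamp the rod and keep it from tilting, giving 35 N at half travel. I'll back off, open slightly, raise the tool and push with one pad near the ball instead.

play_rows --targets '[[[0,0.5,0],[0,0,0]],[[0,1.0,0],[0,0,0]],[[0,1.0,0],[0,0,0]]]'

```text
t: 34.45
tcp_pos: [0.5242, 0.3439, 0.0902]
tool_rot: [179.7, -0.2, 6.7]
force: [-2.2, -14.9, 25.5]
grip_width: 0.0125
grasp_force: 35.1
```

play_rows --targets '[[[0,0,0],[0,0,0]],[[0,0,0],[0,0,0]],[[0,0,-0.8],[0,0,0]],[[0,0,-1.6],[0,0,0]],[[0,0,-1.9],[0,0,0]]]' --claw 2.2

```text
t: 35.08
tcp_pos: [0.5229, 0.3484, 0.1049]
tool_rot: [-179.9, -0.0, 6.6]
force: [0.4, 0.2, -0.9]
grip_width: 0.0219
grasp_force: 0.0
```

play_rows --targets '[[[0,-0.3,0],[0,0,0]],[[0,-0.6,0],[0,0,0]],[[0,-0.8,0],[0,0,0]],[[0,-1.0,0],[0,0,0]],[[0,-1.0,0],[0,0,0]]]'

```text
t: 35.7
tcp_pos: [0.5214, 0.3576, 0.1039]
tool_rot: [180.0, 0.0, 6.6]
force: [0.5, -1.7, 0.4]
grip_width: 0.022
grasp_force: 0.6
```

```bash
python3 -c "
from pan import *
s=bot.observe();print(s['t'],s['tcp_pos'],s['tool_rot'],s['force'],s['grip_width'])
p=bot.get_image('scene');save(p,'t2',(100,240,200,340),5)
v=np.array(s['tcp_pos'])-[.5238,.3365,.04];a=np.deg2rad(6.6);print('y along',-np.sin(a)*v[0]+np.cos(a)*v[1])
"
```

```text
35.7 [0.5214 0.3576 0.1039] [179.9809   0.0397   6.6101] [ 0.4659 -1.6638  0.4432] 0.022033542100253264
y along 0.021216801261122152
```

View pics/t2.png

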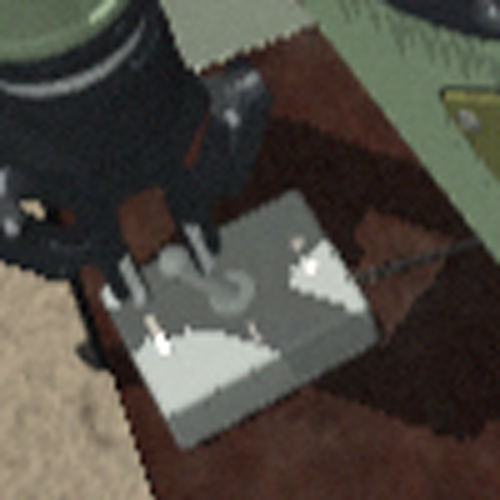

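Pushing with one pad works: the ball (crop 175,262) leans left with about 2 N. I'll push on to the stop.

play_rows --targets '[[[0,-0.15,0],[0,0,0]],[[0,-0.3,0],[0,0,0]],[[0,-0.4,0],[0,0,0]],[[0,-0.4,0],[0,0,0]]]'

```text
t: 36.25
tcp_pos: [0.521, 0.3614, 0.1042]
tool_rot: [180.0, 0.0, 6.6]
force: [-0.4, -3.2, -1.3]
grip_width: 0.0222
grasp_force: 1.1
```

```bash
python3 -c "
from pan import *
s=bot.observe();print(s['t'],s['tcp_pos'],s['force'],s['grip_width'])
v=np.array(s['tcp_pos'])-[.5238,.3365,.04];a=np.deg2rad(6.6);print('y along',-np.sin(a)*v[0]+np.cos(a)*v[1])
for c in ['scene','wrist']:
  p=bot.get_image(c)
  for d in bot.silhouettes('toggle',p)[:2]:
    w=cloud(p)[d['pixels']];w=w[~np.isnan(w[:,0])];v=w-[.5238,.3365,.04];k=(v[:,2]>.03)&(v[:,2]<.058)&(abs(v[:,0])<.015); y=-np.sin(a)*v[:,0]+np.cos(a)*v[:,1]; print(c,d['confidence'],k.sum(),np.mean(y[k]),np.mean(v[k,2]))
"
```

```text
36.25 [0.521  0.3614 0.1042] [-0.3874 -3.2317 -1.2905] 0.022167811552750893
y along 0.025066098480059865
scene 0.41 45 0.01955527370202489 0.045389567733686756
wrist 0.59 1028 0.020056776538999805 0.045109086627032086
```

The toggle is at about 0.42 rad, which is forward. Holding for more than 5 s.

play_rows --targets '[[[0,-0.05,0],[0,0,0]],[[0,-0.05,0],[0,0,0]],[[0,-0.05,0],[0,0,0]],[[0,-0.05,0],[0,0,0]],[[0,-0.05,0],[0,0,0]]]'

```text
t: 37.08
tcp_pos: [0.521, 0.3617, 0.1042]
tool_rot: [180.0, 0.0, 6.6]
force: [-0.3, -5.2, -1.7]
grip_width: 0.0218
grasp_force: 2.4
```

play_rows --targets '[[[0,0,0],[0,0,0]],[[0,0,0],[0,0,0]],[[0,0,0],[0,0,0]],[[0,0,0],[0,0,0]],[[0,0,0],[0,0,0]]]'

```text
t: 37.7
tcp_pos: [0.521, 0.3616, 0.1042]
tool_rot: [180.0, 0.0, 6.6]
force: [-0.2, -6.0, -1.0]
grip_width: 0.0218
grasp_force: 2.4
```

play_rows --targets '[[[0,0,0],[0,0,0]],[[0,0,0],[0,0,0]],[[0,0,0],[0,0,0]],[[0,0,0],[0,0,0]],[[0,0,0],[0,0,0]]]'

```text
t: 38.33
tcp_pos: [0.521, 0.3617, 0.1042]
tool_rot: [180.0, 0.0, 6.6]
force: [-0.3, -5.2, -2.2]
grip_width: 0.022
grasp_force: 2.4
```

play_rows --targets '[[[0,0,0],[0,0,0]],[[0,0,0],[0,0,0]],[[0,0,0],[0,0,0]],[[0,0,0],[0,0,0]],[[0,0,0],[0,0,0]]]'

```text
t: 38.95
tcp_pos: [0.521, 0.3617, 0.1042]
tool_rot: [180.0, 0.0, 6.6]
force: [-0.2, -5.7, -1.7]
grip_width: 0.0218
grasp_force: 2.4
```

play_rows --targets '[[[0,0,0],[0,0,0]],[[0,0,0],[0,0,0]],[[0,0,0],[0,0,0]],[[0,0,0],[0,0,0]],[[0,0,0],[0,0,0]]]'

```text
t: 39.58
tcp_pos: [0.521, 0.3617, 0.1042]
tool_rot: [180.0, 0.0, 6.6]
force: [0.1, -5.2, -1.6]
grip_width: 0.0217
grasp_force: 2.4
```

play_rows --targets '[[[0,0,0],[0,0,0]],[[0,0,0],[0,0,0]],[[0,0,0],[0,0,0]],[[0,0,0],[0,0,0]],[[0,0,0],[0,0,0]]]'

```text
t: 40.2
tcp_pos: [0.521, 0.3617, 0.1042]
tool_rot: [180.0, 0.0, 6.6]
force: [-0.0, -5.4, -1.5]
grip_width: 0.0222
grasp_force: 2.4
```

play_rows --targets '[[[0,0,0],[0,0,0]],[[0,0,0],[0,0,0]],[[0,0,0],[0,0,0]],[[0,0,0],[0,0,0]],[[0,0,0],[0,0,0]]]'

```text
t: 40.83
tcp_pos: [0.521, 0.3617, 0.1042]
tool_rot: [180.0, 0.0, 6.6]
force: [0.4, -5.3, -0.7]
grip_width: 0.022
grasp_force: 2.4
```

play_rows --targets '[[[0,0,0],[0,0,0]],[[0,0,0],[0,0,0]],[[0,0,0],[0,0,0]],[[0,0,0],[0,0,0]],[[0,0,0],[0,0,0]]]'

```text
t: 41.45
tcp_pos: [0.521, 0.3617, 0.1042]
tool_rot: [180.0, 0.0, 6.6]
force: [0.5, -5.8, -0.7]
grip_width: 0.022
grasp_force: 2.4
```

play_rows --targets '[[[0,0,0],[0,0,0]],[[0,0,0],[0,0,0]],[[0,0,0],[0,0,0]],[[0,0,0],[0,0,0]],[[0,0,0],[0,0,0]]]'

```text
t: 42.08
tcp_pos: [0.521, 0.3617, 0.1042]
tool_rot: [180.0, 0.0, 6.6]
force: [-0.4, -4.7, -1.3]
grip_width: 0.0217
grasp_force: 2.4
```

play_rows --targets '[[[0,0,0],[0,0,0]],[[0,0,0],[0,0,0]],[[0,0,0],[0,0,0]],[[0,0,0],[0,0,0]],[[0,0,0],[0,0,0]]]'

```text
t: 42.7
tcp_pos: [0.521, 0.3617, 0.1042]
tool_rot: [180.0, 0.0, 6.6]
force: [0.8, -5.0, -1.2]
grip_width: 0.0218
grasp_force: 2.4
```

```bash
python3 -c "
from pan import *
s=bot.observe();print(s['t'],s['tcp_pos'],s['force'])
pan('scene',.5535,-.238);pan('side',.5535,-.238)"; python3 tog.py | head -2; python3 col.py|grep -A1 -E 'wing'
```

```text
42.7 [0.521  0.3617 0.1042] [ 0.7798 -5.0053 -1.2319]
handle [ 0.462  -0.2565  0.0587] yaw 11.563685276818642 ((462.2577209472656, -257.86871337890625), (46.74468231201172, 15.940778732299805), 9.705744743347168) 71
scene pan [ 0.5526 -0.238 ] 189 0.0014571155709955097 off load [ 0.008 -0.16 ] off shake [-0.0006 -0.0002]
handle [ 0.4619 -0.26    0.0579] yaw 12.810707928296317 ((462.8431701660156, -259.37615966796875), (49.20137023925781, 17.375553131103516), 19.848352432250977) 76
side pan [ 0.5519 -0.2396] 209 0.0012691516615268364 off load [ 0.0073 -0.1616] off shake [-0.0013 -0.0018]
wrist 2966 2527 mean y top 0.022880173243229943 range 0.0004138483139249935 0.04800516582469453 angle~ 0.4310396560719667
scene 128 96 mean y top 0.022929255864316853 range 0.0012877399859960797 0.04926765240600923 angle~ 0.42728343604071833
scene wing ((652.2330932617188, -231.17721557617188), (14.027547836303711, 41.247135162353516), 89.99049377441406) 56
tongue [ 0.6086 -0.2331  0.0722] dir -179.34129453066026 37
side wing ((652.6953125, -232.34103393554688), (43.266624450683594, 15.028644561767578), 5.92097806930542) 65
tongue [ 0.6093 -0.2367  0.0719] dir -174.68305583306713 44
```

play_rows --targets '[[[0,0.7,0],[0,0,0]],[[0,1.4,0],[0,0,0]],[[0,2.1,0],[0,0,0]],[[0,2.6,0],[0,0,0]],[[0,2.6,1.4],[0,0,0]]]'

```text
t: 43.72
tcp_pos: [0.5247, 0.3359, 0.0908]
tool_rot: [-180.0, -0.1, 6.6]
force: [0.8, 2.2, 0.8]
grip_width: 0.0217
grasp_force: 0.7
```

```bash
python3 -c "
from pan import *
s=bot.observe();print(s['t'],s['tcp_pos'],s['force'])
plan(.5238,.3365,.09,6.6)"
```

```text
43.725 [0.5247 0.3359 0.0908] [0.7833 2.2111 0.8484]
shift [-0.08 -0.07  0.08] turn [-0.  -0.1 -0. ]
```

play_rows --targets '[[[0,-0.05,0],[0,0,0]],[[0,-0.05,0],[0,0,0]],[[0,-0.05,0],[0,0,0]],[[0,-0.05,0],[0,0,0]],[[0,-0.05,0],[0,0,0]]]' --claw 1.0

```text
t: 44.35
tcp_pos: [0.523, 0.3358, 0.0884]
tool_rot: [179.9, 0.2, 6.6]
force: [2.3, -2.1, -19.8]
grip_width: 0.0126
grasp_force: 19.5
```

play_rows --targets '[[[0,0,0],[0,0,0]],[[0,0,0],[0,0,0]],[[0,0,0],[0,0,0]],[[0,0,-6],[0,0,0]],[[0,0,-11],[0,0,0]]]' --claw 4.5

```text
t: 44.98
tcp_pos: [0.5243, 0.337, 0.2029]
tool_rot: [-179.9, -0.1, 6.6]
force: [0.8, 0.1, -0.0]
grip_width: 0.0452
grasp_force: 0.0
```

play_rows --targets '[[[0,4,-2],[0,0,0]],[[0,4,-2],[0,0,0]],[[0,4,-2],[0,0,0]]]'

```text
t: 45.35
tcp_pos: [0.5285, 0.2971, 0.2205]
tool_rot: [-180.0, -0.0, 6.6]
force: [0.0, 0.0, -0.5]
grip_width: 0.0447
grasp_force: 0.0
```

```bash
python3 tog.py|head -2; python3 -c "
from parts import *
p=bot.get_image('scene'); save(p,'fin',(230,150,400,270),4.5)
pan('scene',.5535,-.238)
W=cloud(p).reshape(-1,3); W=W[(np.hypot(W[:,0]-.5526,W[:,1]+.238)<.044)]; h=W[(W[:,2]>.037)&(W[:,2]<.06)]; print('in pan',len(h),h.min(0),h.max(0))"; python3 col.py | tail -6
```

```text
wrist 441 331 mean y top -0.0015675471876249356 range -0.007829613732885285 0.0058614603801905914 angle~ -0.030714642137998686
scene 75 47 mean y top -0.0005343800207242491 range -0.007482251567685477 0.005875904648259262 angle~ -0.010847055767188208
scene pan [ 0.5535 -0.238 ] 0 nan off load [ 0.0089 -0.16  ] off shake [ 0.0003 -0.0002]
45.55 [0.5282 0.2975 0.2194] [179.9726   0.0883   6.6525] [ 28.2992  22.5448  88.641    0.0076  68.9064 111.6439]
c455
side wing ((652.879150390625, -233.76736450195312), (43.71017074584961, 13.930280685424805), 3.992675304412842) 64
tongue [ 0.6096 -0.2368  0.0719] dir -174.48333874880817 44
scene pan [ 0.5535 -0.238 ] 0 nan off load [ 0.0089 -0.16  ] off shake [ 0.0003 -0.0002]
  return _methods._mean(a, axis=axis, dtype=dtype,
  ret = ret.dtype.type(ret / rcount)
Traceback (most recent call last):
ValueError: zero-size array to reduction operation minimum which has no identity
  return _methods._mean(a, axis=axis, dtype=dtype,
  ret = ret.dtype.type(ret / rcount)
```

View pics/fin.png

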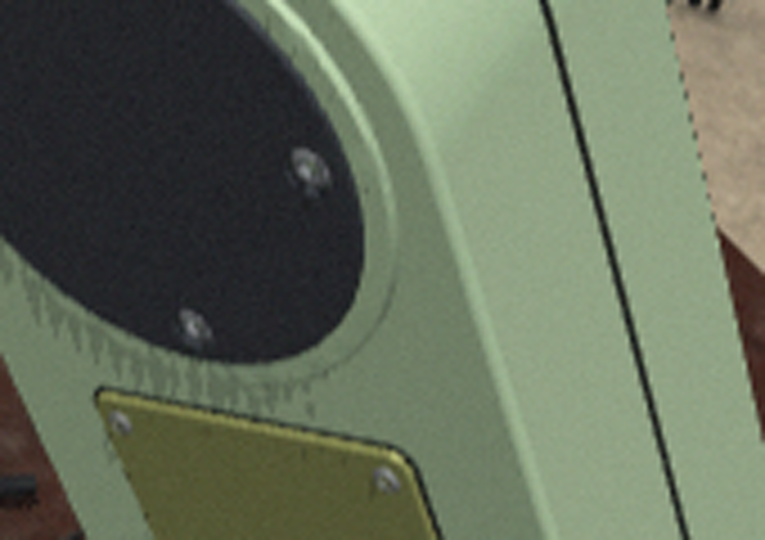

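The arm blocks the scene view here, so I'll use the side camera. The toggle reads about −0.02 rad, which is off.

```bash
python3 -c "
from parts import *
p=bot.get_image('side'); save(p,'fin2',(220,190,380,310),4.5)
pan('side',.5535,-.238);s=bot.observe();print(s['t'],s['force'])"
```

```text
handle [ 0.4624 -0.26    0.058 ] yaw 12.840948896111357 ((462.5578308105469, -258.4997253417969), (48.3541145324707, 16.910825729370117), 17.600950241088867) 74
side pan [ 0.5522 -0.2395] 210 0.001452129905999057 off load [ 0.0076 -0.1615] off shake [-0.001  -0.0017]
45.85 [-0.2874 -0.6412  0.1128]
```

View pics/fin2.png

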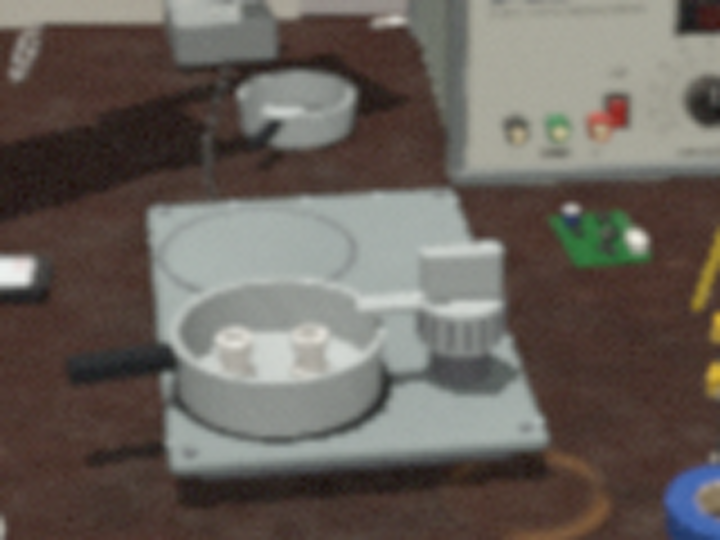

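The pan is on the pad, the tongue reaches over its rim (390,300), both connectors are inside at (233,345) and (309,343), and none is left on the desk.

```bash
python3 -c "
from h import *
print(bot.sign_off())"
```

```text
the job is handed in; nothing more can be done
None
```

The job is done and handed in: both connectors are in the pan, the pan is back on the shaking pad with the collar on its mark, forward ran for about six seconds, and the toggle is off; `sign_off` returned no verdict.

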